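Hold in the recessed reset switch of an opened inverter with the insulated stylus

TASK

The power inverter on the bench is being tested with its cover off: draw the insulated stylus out of the driver rack, reach its tip down through the grommeted access hole in the inverter's guard, and feel gently for the reset switch beneath, whose depth is not known. Press the switch in until it stops, without forcing anything, and finish while the gripper is still holding the stylus on it so that it stays fully in. Keep the gripper off the live inverter, and leave the other tools in their rack and the other things on the bench where they are.

Things in the scene. Friction and masses are not known exactly. Their poses are not given: they have to be found in the camera images.
- inverter: Opened inverter, fixed, 300 long x 138 x 162 mm high. Origin: centre of underside; x from black front panel (knob, sockets) at -x to fan panel at +x. An aluminium guard (146 x 124 x 4 mm, top 155 mm above the bench, 2 mm screw heads on it) covers the rear half; end panels reach 162 mm. The access hole has a black rubber grommet; two plain 7 mm holes nearer the fan panel are not it.
- access_hole (a point): Centre of the grommeted hole's mouth, 157 mm above the bench, at x = +55, y = +22 mm in the inverter's frame; z up. Vertical bore 14 mm in diameter, 6 mm long, open below. Centred straight below is the reset switch: a round flat cap 12 mm across whose top rests 18 to 36 mm below this point (differs from unit to unit, not reported).
- reset_switch (a joint): How far the reset switch's cap is pressed down, in m: 0 released, 0.005 fully in against its hard stop. A spring returns it: about 2.4 N starts it moving, about 5.4 N brings it to the stop; it does not latch.
- stylus: Insulated stylus (25 to 49 g) upright in a rack hole. Black round handle 16 mm in diameter, 70 mm long (top 6 mm narrower), its 22 mm foot flange (4 mm thick) resting on the rack's top plate; below, a straight grey plastic shaft 5 mm in diameter, 85 mm long. Slimmest handle and longest shaft in the rack. Origin: centre of the flange's underside, 100 mm above the bench; z up the handle.
- stylus_grip (a point): Point on the axis of the stylus's handle, 32 mm above the origin (132 mm above the bench at the start): the place to take it, with 25 mm free beside it on both sides across the rack's row.
- stylus_tip (a point): Centre of the flat lower end of the stylus's shaft, 85 mm below the origin (117 mm below stylus_grip).
- rack: Plywood driver rack, fixed, 250 x 60 mm, 100 mm high: base, two end boards and a 6 mm top plate with four 12 mm holes in a row at x = -90, -30, +30, +90 mm. Origin: centre of its underside; x along the row. The stylus and three other drivers stand in the holes, in any order; handles reach at most 70 mm above the top plate.
- screwdriver: Flat screwdriver standing in the rack: black handle 28 mm in diameter and 64 mm long with two rubber rings, 7 mm steel shaft 77 mm long. Origin on the rack's top plate. To be left in place.
- nut_driver: Nut driver standing in the rack: black handle 25 mm in diameter and 68 mm long, 6 mm steel shaft with a 10 mm socket end, 78 mm long. Origin on the rack's top plate. To be left in place.
- stubby: Stubby screwdriver standing in the rack: black handle 30 mm in diameter and 42 mm long, 6 mm steel shaft 38 mm long. Origin on the rack's top plate. To be left in place.
- multimeter: Grey multimeter lying on the bench, 185 x 88 x 50 mm. Origin: centre of its underside. To be left in place.
- mug: Blue mug, 82 mm in diameter, 95 mm high. Origin: centre of its underside. To be left in place.
- solder_spool: Spool of solder standing on its flange, 56 mm in diameter, 42 mm high. Origin: centre of its underside. To be left in place.
- capacitor: Removed electrolytic capacitor standing on the bench between inverter and rack, 30 mm in diameter, 45 mm high. Origin: centre of its underside. To be left in place.
Not all that is in view belongs to the job. Leave any blue look-alike of the stylus alone.

How it is judged:
By the outcome, as a careful person would: the job done as asked, in the order asked, and still so for the second after the job is handed in, while the arm keeps its last pose, push and grip.
It also fails if it takes over 40 s, if anything falls off the work surface, if the arm or the gripper's body presses on something with over 40 N, if the wrist force passes 120 N, or if a joint passes its speed limit or range.

ROBOT

A 6-joint arm with a two-finger parallel gripper is mounted at the origin on the work surface. World frame = base frame: x ahead of the robot, y to its left, z up, the work surface at z = 0. Lengths are in m, angles in rad, forces in N, time in s.
With the tool pointing down it reaches from about 0.2 to 0.875 m from the base axis. Payload 3.4 kg.
Tool frame: the origin (TCP) lies at the very end of the fingers, on their centre line; the grasp point (between the pads) lies 19 mm behind it; z points along the fingers, y is the line along which they close (so a half turn about z gives the same grasp; the last joint's range is limited). The gripper opens to 94 mm and grips with 3 to 60 N. Pads are 16 mm wide; open, the fingers measure 119 mm over their backs; the gripper's body (75 mm by 177 mm) begins 78 mm behind the grasp point.
Start: joints at [1.106, 0.276, 1.505, -0, 1.361, -0.121], TCP at [0.194, 0.541, 0.205] pointing down, gripper open.
Joint ranges: [-2.89, 2.89], [-0.75, 2.08], [0.22, 2.7], [-1.18, 4.32], [0.11, 2.71], [-2.7, 2.7]. Speed limits (rad/s): [2.57, 2.57, 3.14, 3.14, 3.14, 3.14].

INTERFACE

Orientations are given as a rotation vector (axis times angle).
In Python, from cell import state, capture, close_job gives the robot as it stands. The module is installed in compiled form; this text tells all that it offers.
- The arm moves only by the shell command python3 -m creep 'ROWS'. ROWS is text: rows parted by semicolons, each of 5 numbers parted by spaces: the opening, from -1 (shut) to 1 (fully open), then the shift along the tool's x, y, z in cm, then the turn about the tool's z in rad. A call has 1 to 10 rows; each row shifts and turns the commanded pose from where the row before left it, along the tool's axes as they then stand; what a row does not reach is not made up. A row lasts 1/8 s, in which the tool goes at most 62.5 mm and 10.7 degrees, less where a joint would pass 70% of its speed; a pose out of reach is approached as far as the arm can. A call is refused whole if a number of a shift passes 6.25 or a number of a turn 0.188, either way. A call with a gripper value outside its range is refused whole. The fingers move at their own pace and stop on an object; the grip force is fixed at half the most. Time passes only in rows, so rows that do not move let the fingers close. It gives the time, the measured TCP pose, the force, the opening and the grip force at its end, in the units of the state.
- state(): the state, without advancing time (a new reading comes with each control period).
- capture(name): name is "scene" or "side" or "wrist"; returns a dict with "frame" (420x560x3 uint8, blue, green, red), "range_z" (420x560 float32, m along the optical axis (not along the pixel's ray), 0 where there is no reading), "fx", "fy", "cx", "cy" (pixels), "R" (3x3) and "t" (3): a world point X has camera coordinates R X + t; the wrist camera has in their place "hand_eye" (4x4, takes a point from camera to tool coordinates, whose origin is the TCP and whose axes are the flange's). Camera axes: x right, y down, z forward; pixel columns grow to the right and rows downward; lengths in m; the calibration is good to about 2 mm. A picture is of the moment at which its call begins: read the wrist's pose just before it.
- close_job(): hands the job in; it is judged then, once.
The state is a dict: "time_s": time; "q": joint angles; "joint_velocities": joint speeds; "joint_torque": joint torques, N m; "eef_pos": TCP position; "ee_rot": TCP orientation; "wrist_force": force on the tool from outside, world axes, zero at the start; "moment": the same for the moment, N m; "grip_width": finger opening in m; "grip_force": force on a finger pad.
Only numpy, scipy, OpenCV 4.12 (cv2) and the standard library are available. Lean on these libraries where they do the work, as an engineer would, in place of code of your own. Each camera call takes 0.05 s, during which the arm holds its last target. There are 200 camera calls.

## Working session

There is one attempt and no reset: what is moved stays moved. The work goes in short steps, Python scripts to look and compute and a shell command to move; the robot and the scene stay as the last step left them, time stands still between calls to the robot, and variables do not carry over. Pictures are saved under pics/ and viewed, at most 10 in all, crops included, and the job is handed in when it is done.

```bash
mkdir -p pics; cat > h.py <<'E'
import numpy as np, cv2
from cell import state, capture
from scipy.spatial.transform import Rotation as Ro
def cam(name):
    s=state(); c=capture(name)
    if name=="wrist":
        T=np.eye(4);T[:3,:3]=Ro.from_rotvec(s["ee_rot"]).as_matrix();T[:3,3]=s["eef_pos"]
        W=T@np.array(c["hand_eye"]); c["R"]=W[:3,:3].T; c["t"]=-c["R"]@W[:3,3]
    c["R"]=np.array(c["R"]);c["t"]=np.array(c["t"]); return c
def ray(c,u,v):
    o=-c["R"].T@c["t"]; d=c["R"].T@np.array([(u-c["cx"])/c["fx"],(v-c["cy"])/c["fy"],1.]); return o,d
def onz(c,u,v,z):
    o,d=ray(c,u,v); return o+d*(z-o[2])/d[2]
def cloud(c):
    z=c["range_z"]; v,u=np.indices(z.shape)
    P=np.stack([(u-c["cx"])/c["fx"]*z,(v-c["cy"])/c["fy"]*z,z],-1)
    return (P-c["t"])@c["R"]
def proj(c,X):
    p=c["R"]@np.array(X)+c["t"]; return p[0]/p[2]*c["fx"]+c["cx"],p[1]/p[2]*c["fy"]+c["cy"]
def tri(c1,p1,c2,p2):
    o1,d1=ray(c1,*p1);o2,d2=ray(c2,*p2)
    a=np.linalg.lstsq(np.stack([d1,-d2],1),o2-o1,rcond=None)[0]
    A=o1+a[0]*d1;B=o2+a[1]*d2; return (A+B)/2,np.linalg.norm(A-B)
E
python3 - <<'E'
from h import *
import pickle
cs={n:cam(n) for n in("scene","side","wrist")}
pickle.dump(cs,open("c0.pkl","wb"))
for n,c in cs.items(): print(n,c["fx"],-c["R"].T@c["t"],c["R"][2])
cv2.imwrite("pics/scene0.png",cs["scene"]["frame"]);cv2.imwrite("pics/side0.png",cs["side"]["frame"])
cv2.imwrite("pics/wrist0.png",cs["wrist"]["frame"])
s=state();print(s["eef_pos"],s["ee_rot"],s["wrist_force"],s["time_s"])
E
```

```text
scene 535.2398412745439 [1.04456327 0.49130122 0.93977018] [-0.41497562 -0.43715679 -0.79792805]
side 521.3949865002072 [ 0.20915263 -0.7310138   0.6345564 ] [ 0.38773004  0.77410054 -0.50043358]
wrist 316.644216798195 [0.12728216 0.566248   0.38419318] [ 0.22771308 -0.08371044 -0.97012335]
[0.19365581 0.54098841 0.20482255] [-5.37287456e-01 -3.09493706e+00  2.04059904e-03] [-0.3286754  -0.29668174 -0.20927041] 0.15
```

View pics/scene0.png

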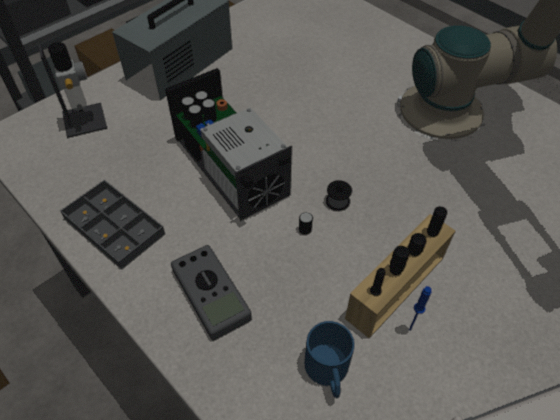

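View pics/side0.png

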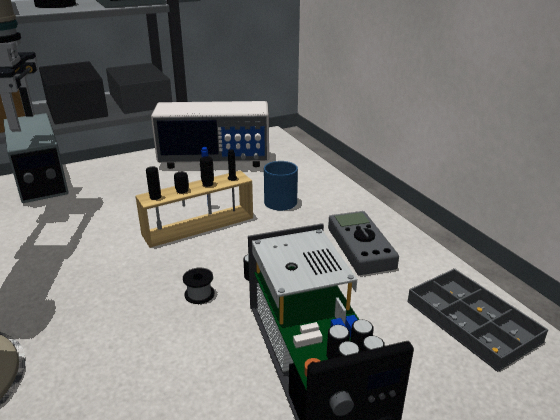

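The candidates in the rack are four black handles: scene (438,220), (416,243), (399,262) and (378,281), which match side (153,183), (181,182), (207,171) and (232,165). The one at scene (378,281) / side (232,165) is clearly the slimmest and tall, so it fits the stylus. The blue tool at scene (424,298) is the look-alike. The guard's grommeted hole is near scene (249,129) / side (291,266). I'll measure these and confirm with a crop.

```bash
python3 - <<'E'
from h import *
import pickle
cs=pickle.load(open("c0.pkl","rb"))
a,b=cs["scene"],cs["side"]
for c,n in((a,"scene"),(b,"side")):
    P=cloud(c); ok=c["range_z"]>0; g=cv2.cvtColor(c["frame"],cv2.COLOR_BGR2GRAY)
    # guard
    boxu=(slice(90,180),slice(190,295)) if n=="scene" else (slice(220,300),slice(240,365))
    m=np.zeros(g.shape,bool); m[boxu]=True
    mg=m&ok&(abs(P[...,2]-.155)<.006)&(g>70)
    r=cv2.minAreaRect((P[mg][:,:2]*1000).astype(np.float32)); print(n,"guard",r,np.median(P[mg][:,2]))
    # handles
    boxu=(slice(195,300),slice(365,455)) if n=="scene" else (slice(140,210),slice(140,245))
    m=np.zeros(g.shape,bool); m[boxu]=True
    mh=m&ok&(P[...,2]>.108)&(P[...,2]<.185)
    k,l,st,ce=cv2.connectedComponentsWithStats(mh.astype(np.uint8))
    for i in range(1,k):
        if st[i,4]>30:
            Q=P[l==i]; print(n,"handle",st[i],ce[i].round(1),np.median(Q,0).round(4),"zmax",np.percentile(Q[:,2],98).round(3))
    # rack top
    lo=(P[...,2]>.094)&(P[...,2]<.106)&ok; mm=np.zeros(g.shape,bool)
    mm[(slice(200,340),slice(340,465)) if n=="scene" else (slice(165,230),slice(130,260))]=True
    f=c["frame"].astype(int); lo&=mm&(f[...,2]-f[...,0]>25)
    print(n,"rack",cv2.minAreaRect((P[lo][:,:2]*1000).astype(np.float32)),lo.sum())
s1=cv2.resize(a["frame"][195:340,335:465],None,fx=3,fy=3,interpolation=cv2.INTER_CUBIC)
s2=cv2.resize(b["frame"][135:250,130:260],None,fx=3,fy=3,interpolation=cv2.INTER_CUBIC)
s2=cv2.copyMakeBorder(s2,0,s1.shape[0]-s2.shape[0],0,0,cv2.BORDER_CONSTANT)
g=cv2.convertScaleAbs(np.hstack([s1,s2]),alpha=1.8); cv2.imwrite("pics/crop1.png",g); print(g.shape)
E
```

```text
scene guard ((539.5307006835938, -144.05523681640625), (158.89825439453125, 130.98141479492188), 80.30279541015625) 0.15488272046117446
scene handle [428 206  20  29 372] [437.4 220.3] [0.4183 0.2576 0.1497] zmax 0.169
scene handle [390 233  37  42 731] [407.  252.6] [0.5264 0.2625 0.1408] zmax 0.165
scene handle [372 268  14  25 223] [378.7 280. ] [0.5948 0.2661 0.1463] zmax 0.171
scene handle [419 287  13  13 124] [425.7 293.4] [0.5569 0.3372 0.1472] zmax 0.157
scene rack ((499.978759765625, 259.1006164550781), (252.07936096191406, 60.73237228393555), 3.0075583457946777) 2388
side guard ((543.0589599609375, -143.62448120117188), (159.68109130859375, 133.843505859375), 80.618896484375) 0.15488327458306192
side handle [200 147  14  37 394] [206.1 166.7] [0.5284 0.2514 0.1435] zmax 0.164
side handle [228 149   8  28 185] [231.3 162.6] [0.5872 0.2579 0.1411] zmax 0.17
side handle [146 166  15  31 356] [152.9 181. ] [0.4074 0.2451 0.1427] zmax 0.169
side handle [174 171  15  20 247] [180.8 180.5] [0.4665 0.2466 0.1306] zmax 0.143
side rack ((499.96380615234375, 259.40289306640625), (251.86618041992188, 69.79924011230469), 2.88484787940979) 1338
(435, 780, 3)
```

View pics/crop1.png

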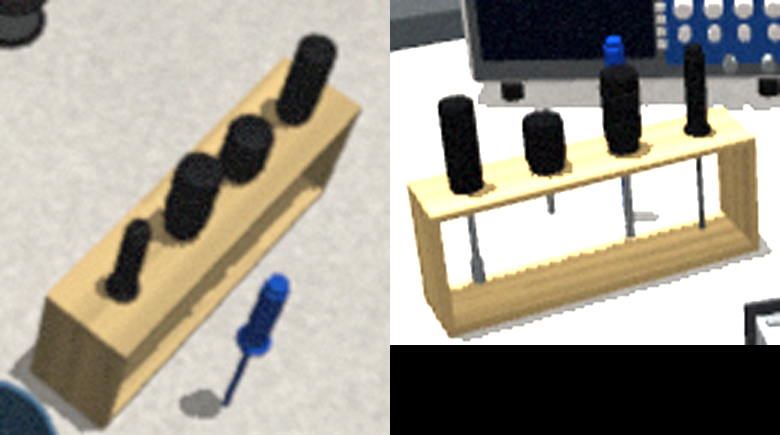

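The crop confirms it: the handle at scene (378,281) / side (232,165) is slimmest, has a foot flange and a thin grey shaft, and reaches 170 mm. It stands at the rack's +x end, about (0.590, 0.263). The blue one stands outside the rack. I'll turn the jaws across the row and move above it.

```bash
python3 -m creep '-0.15 0 0 -0.5 -0.132; -0.15 0 0 -0.5 -0.132; -0.15 0 0 -0.5 -0.132; -0.15 -3.8 -3 -0.5 0; -0.15 -3.8 -3 -0.5 0; -0.15 -3.8 -3 -0.5 0; -0.15 -3.8 -3 -0.5 0; -0.15 -3.8 -3 -0.5 0; -0.15 -3.8 -3 0 0; -0.15 -3.8 -3 0 0'
```

```text
time_s: 1.4
eef_pos: [0.4715, 0.3444, 0.2453]
ee_rot: [0.082, -3.14, -0.0]
wrist_force: [0.6, 0.4, -0.6]
grip_width: 0.0398
grip_force: 0.0
```

```bash
cat >> h.py <<'E'
def go(x,y,z=None):
    s=state();R=Ro.from_rotvec(s["ee_rot"]).as_matrix();p=np.array(s["eef_pos"])
    t=np.array([x,y,p[2] if z is None else z]); print("pos",p.round(4),"x",R[:,0].round(3),"y",R[:,1].round(3),"z",R[:,2].round(3),"shift cm",(R.T@(t-p)*100).round(2),"F",np.round(s["wrist_force"],2),"w",s["grip_width"],s["grip_force"],s["time_s"])
E
python3 -c "
from h import *
go(.590,.2635)"
```

```text
pos [0.4715 0.3444 0.2453] x [-0.999 -0.052  0.   ] y [-0.052  0.999  0.   ] z [-0.  0. -1.] shift cm [-11.41  -8.7   -0.  ] F [ 0.61  0.37 -0.62] w 0.039823899432965215 0.0 1.4
```

```bash
python3 -m creep '-0.15 -3.8 -2.9 0 0; -0.15 -3.8 -2.9 0 0; -0.15 -3.8 -2.9 0 0; -0.15 0 0 0 0; -0.15 0 0 0 0'
python3 - <<'E'
from h import *
import pickle
go(.590,.2635)
cs={n:cam(n) for n in("wrist","scene","side")}; pickle.dump(cs,open("c1.pkl","wb"))
cv2.imwrite("pics/w1.png",cs["wrist"]["frame"])
c=cs["wrist"];print(proj(c,(.590,.2635,.17)),proj(c,(.59,.2635,.104)),proj(c,state()["eef_pos"]))
E
```

```text
time_s: 2.02
eef_pos: [0.5881, 0.2647, 0.2449]
ee_rot: [0.081, -3.139, -0.001]
wrist_force: [-1.1, 0.8, -0.1]
grip_width: 0.0399
grip_force: 0.0
pos [0.5881 0.2647 0.2449] x [-0.999 -0.052  0.002] y [-0.052  0.999  0.   ] z [-0.002  0.    -1.   ] shift cm [-0.18 -0.13 -0.  ] F [-1.09  0.77 -0.12] w 0.03988636505447932 0.0 2.025
(np.float64(275.49100211334303), np.float64(224.51470255553576)) (np.float64(276.15858549097004), np.float64(207.2026977410118)) (np.float64(277.7418284812085), np.float64(255.2021602369549))
```

View pics/w1.png

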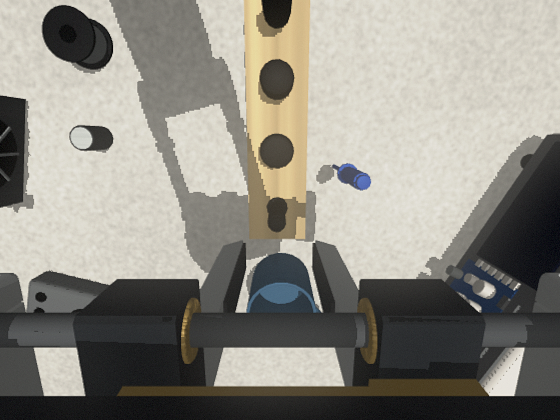

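The wrist view shows the stylus at the rack's end: top near (277,225), flange near (277,207), both where I predicted. The mug is beyond and the blue tool is off to the right. I'll refine it numerically from this view and the fixed ones.

```bash
python3 - <<'E'
from h import *
import pickle
cs=pickle.load(open("c1.pkl","rb")); c0=pickle.load(open("c0.pkl","rb"))
c=cs["wrist"];g=cv2.cvtColor(c["frame"],cv2.COLOR_BGR2GRAY)
m=np.zeros_like(g);m[190:238,262:294]=(g[190:238,262:294]<60)
k,l,st,ce=cv2.connectedComponentsWithStats(m)
i=1+st[1:,4].argmax();print(st[i],ce[i])
for r in range(st[i,1],st[i,1]+st[i,3],2):
    u=np.where(l[r]==i)[0];print(r,u.min(),u.max(),end="; ")
P=cloud(c);sel=(l==i)
Q=P[sel&(c["range_z"]>0)];T=Q[Q[:,2]>.163];print("\ntop",T.mean(0).round(4),np.median(Q[:,2]),len(T),(T.min(0)+T.max(0))/2)
# two-view triangulation of handle mid at half visible height: top edges scene/side (axis at top)
for z in(.104,.135,.17):
    print(z,[np.round(proj(c0[n],(.59,.2635,z)),1) for n in("scene","side")])
for n,b in(("scene",(268,293,372,386)),("side",(149,177,226,238))):
    g=cv2.cvtColor(c0[n]["frame"],cv2.COLOR_BGR2GRAY)
    for r in range(b[0]+1,b[1],4):
        u=b[2]+np.where(g[r,b[2]:b[3]]<45)[0]; print(n,r,u.min() if len(u) else 0,u.max() if len(u) else 0,end="; ")
E
```

```text
[268 198  19  34 493] [276.52738337 214.4198783 ]
198 273 280; 200 270 283; 202 270 283; 204 268 284; 206 268 286; 208 268 286; 210 268 286; 212 269 285; 214 269 284; 216 269 284; 218 269 284; 220 268 284; 222 269 284; 224 269 284; 226 269 283; 228 271 282; 230 273 280; 
top [0.5886 0.264  0.1688] 0.1589633298621172 221 [0.58910932 0.26426445 0.16763691]
0.104 [array([375.7, 290.1]), array([232.2, 176.4])]
0.135 [array([378.3, 281.2]), array([231.6, 164. ])]
0.17 [array([381.4, 270.5]), array([230.9, 149.6])]
scene 269 379 384; scene 273 376 384; scene 277 375 383; scene 281 374 382; scene 285 373 381; scene 289 372 380; side 150 226 237; side 154 226 237; side 158 226 237; side 162 228 234; side 166 229 234; side 170 229 234; side 174 229 234;
```

```bash
python3 -m creep '-0.15 -0.2 -0.1 0 0; -0.15 0 0 3 0; -0.15 0 0 3 0; -0.15 0 0 3 0; -0.15 0 0 2.2 0; -0.15 0 0 1.5 0; -0.15 0 0 0.5 0; -0.15 0 0 0 0; -0.15 0 0 0 0; -0.15 0 0 0 0'; python3 -c "
from h import *
go(.590,.2635,.113)"
```

```text
time_s: 3.42
eef_pos: [0.5914, 0.2639, 0.1143]
ee_rot: [-0.082, 3.139, 0.001]
wrist_force: [-1.0, 0.4, -0.2]
grip_width: 0.0401
grip_force: 0.0
pos [0.5914 0.2639 0.1143] x [-0.999 -0.052 -0.002] y [-0.052  0.999  0.   ] z [ 0.002  0.001 -1.   ] shift cm [ 0.14 -0.03  0.13] F [-1.05  0.38 -0.16] w 0.04007064097494187 0.0 3.425
```

```bash
python3 -m creep '-0.15 0.1 0 0.1 0; -0.6 0 0 0 0; -1 0 0 0 0; -1 0 0 0 0; -1 0 0 0 0; -1 0 0 0 0; -1 0 0 0 0'; python3 -c "
from h import *
go(.590,.2635,.113)"
```

```text
time_s: 4.3
eef_pos: [0.5899, 0.2636, 0.1125]
ee_rot: [-0.082, 3.14, 0.0]
wrist_force: [-0.0, 0.1, -0.7]
grip_width: 0.0156
grip_force: 30.0
pos [0.5899 0.2636 0.1125] x [-0.999 -0.052 -0.   ] y [-0.052  0.999  0.   ] z [ 0.  0. -1.] shift cm [-0.01 -0.01 -0.05] F [-0.04  0.1  -0.7 ] w 0.015629166461734362 30.00003218650818 4.3
```

Gripped at 15.6 mm, so the handle is held. I'll draw it straight up.

```bash
python3 -m creep '-1 0 0 -0.5 0; -1 0 0 -1.5 0; -1 0 0 -2.5 0; -1 0 0 -3 0; -1 0 0 -3 0; -1 0 0 -3 0; -1 0 0 -3 0; -1 0 0 -2 0; -1 0 0 -0.5 0; -1 0 0 0 0'; python3 - <<'E'
from h import *
import pickle
go(.55,-.1)
cs={n:cam(n) for n in("wrist","scene","side")}; pickle.dump(cs,open("c2.pkl","wb"))
c0=pickle.load(open("c0.pkl","rb"))
# hole blobs on the guard in the start views (unobstructed)
ax=np.radians(80.45)
for n,b in(("scene",(95,180,195,295)),("side",(228,295,245,365))):
    c=c0[n];g=cv2.cvtColor(c["frame"],cv2.COLOR_BGR2GRAY);sub=(g[b[0]:b[1],b[2]:b[3]]<55).astype(np.uint8)
    k,l,st,ce=cv2.connectedComponentsWithStats(sub)
    for i in range(1,k):
        if 3<st[i,4]<250: print(n,st[i]+[b[2],b[0],0,0,0],(ce[i]+[b[2],b[0]]).round(1),onz(c,*(ce[i]+[b[2],b[0]]),.156).round(4))
s=[cv2.resize(c0["scene"]["frame"][95:185,190:300],None,fx=3.5,fy=3.5,interpolation=cv2.INTER_CUBIC),cv2.resize(c0["side"]["frame"][220:310,240:370],None,fx=3,fy=3,interpolation=cv2.INTER_CUBIC)]
h=min(x.shape[0] for x in s); top=cv2.convertScaleAbs(np.hstack([x[:h] for x in s]),alpha=1.3)
cr=cs["side"]["frame"][20:240,130:330]; bot=np.hstack([cr,cs["wrist"]["frame"][200:420,140:440]])
bot=cv2.copyMakeBorder(bot,0,0,0,top.shape[1]-bot.shape[1],cv2.BORDER_CONSTANT)
v=np.vstack([top,bot]);print(v.shape);cv2.imwrite("pics/c2.png",v)
E
```

```text
time_s: 5.55
eef_pos: [0.5898, 0.2636, 0.3028]
ee_rot: [-0.082, 3.14, 0.0]
wrist_force: [0.9, -0.3, -0.0]
grip_width: 0.0155
grip_force: 30.0
pos [0.5898 0.2636 0.3028] x [-0.999 -0.052 -0.001] y [-0.052  0.999  0.   ] z [ 0.  0. -1.] shift cm [ 5.87e+00 -3.61e+01 -1.00e-02] F [ 0.87 -0.28 -0.04] w 0.01551462196628234 29.999914169311523 5.55
scene [220 101   4   3   9] [221.6 102.3] [ 0.5043 -0.2638  0.156 ]
scene [245 126   8   6  36] [248.4 128.9] [ 0.5169 -0.1599  0.156 ]
scene [231 129   4   4   4] [232.5 130.5] [ 0.5445 -0.1792  0.156 ]
scene [229 132   4   4   4] [230.5 133.5] [ 0.5534 -0.1751  0.156 ]
scene [217 134   4   4   4] [218.5 135.5] [ 0.5755 -0.1877  0.156 ]
scene [220 143   4   4   4] [221.5 144.5] [ 0.5878 -0.163   0.156 ]
side [345 228   5   3  13] [347.3 229. ] [ 0.6527 -0.1088  0.156 ]
side [354 228  11  14 117] [359.2 234.7] [ 0.6607 -0.1329  0.156 ]
side [318 251  14  21  32] [324.7 261.4] [ 0.5694 -0.1724  0.156 ]
side [322 250  15  21  35] [329. 260.] [ 0.5774 -0.1722  0.156 ]
side [327 250  15  20  29] [334.  259.4] [ 0.5852 -0.1743  0.156 ]
side [361 251   4   5  16] [362.8 253. ] [ 0.6354 -0.18    0.156 ]
side [303 253  14  22  32] [309.9 263.7] [ 0.5459 -0.1672  0.156 ]
side [308 253  14  21  31] [315.1 263.4] [ 0.5535 -0.1702  0.156 ]
side [313 252  14  21  30] [319.7 262. ] [ 0.5616 -0.1703  0.156 ]
side [286 263  11   7  48] [291.  266.5] [ 0.5164 -0.1606  0.156 ]
(490, 775, 3)
```

View pics/c2.png

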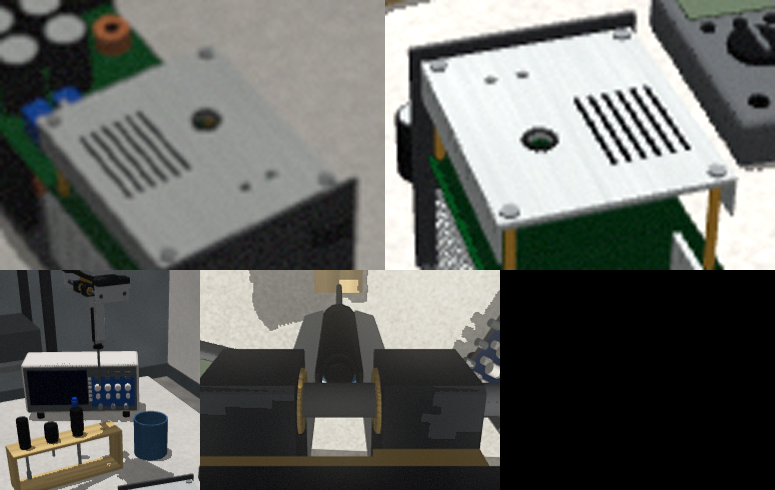

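The hole is seen at scene (248,129) and side (291,266). On the z=0.156 plane these give (0.5169,-0.1599) and (0.5164,-0.1606), which agree to within 1 mm. The two 7 mm holes are nearer the fan panel, at crop (245,186) and (271,174). The stylus is clear of the rack, held upright with the tip at about z 0.205, and the others are still standing in the rack. Next I'll move over the hole.

```bash
python3 -m creep '-1 0.4 -2 0 0; -1 0.9 -4 0 0; -1 0.9 -4 0 0; -1 0.9 -4 0 0; -1 0.9 -4 0 0; -1 0.9 -4 0 0; -1 0.9 -4 0 0; -1 0.9 -4 0 0; -1 0.9 -4 0 0; -1 0.9 -4 0 0'; python3 -m creep '-1 0.6 -2 0 0; -1 0.5 -1.5 0 0; -1 0 0 0 0; -1 0 0 0 0; -1 0 0 0 0'; python3 - <<'E'
from h import *
import pickle
go(.5167,-.1602)
cs={n:cam(n) for n in("wrist","scene","side")}; pickle.dump(cs,open("c3.pkl","wb"))
p=np.array(state()["eef_pos"])
for n in cs: print(n,"tip",np.round(proj(cs[n],p-[0,0,.098]),1),"hole",np.round(proj(cs[n],(.5167,-.1602,.157)),1))
crs=[]
for n,(u,v) in (("scene",(248,110)),("side",(291,240)),("wrist",(280,220))):
    crs.append(cv2.resize(cs[n]["frame"][v-65:v+65,u-42:u+43],None,fx=3,fy=3,interpolation=cv2.INTER_CUBIC))
v=cv2.convertScaleAbs(np.hstack(crs),alpha=1.4);print(v.shape);cv2.imwrite("pics/c3.png",v)
E
```

```text
time_s: 6.95
eef_pos: [0.5233, -0.1224, 0.3022]
ee_rot: [0.081, -3.14, 0.0]
wrist_force: [0.4, -0.3, 0.0]
grip_width: 0.0156
grip_force: 30.0
time_s: 7.58
eef_pos: [0.5158, -0.155, 0.3025]
ee_rot: [-0.084, 3.14, 0.001]
wrist_force: [0.9, 0.9, -0.1]
grip_width: 0.0158
grip_force: 30.0
pos [ 0.5158 -0.155   0.3025] x [-0.999 -0.053 -0.   ] y [-0.053  0.999  0.   ] z [ 0.  0. -1.] shift cm [-0.06 -0.53 -0.  ] F [ 0.85  0.86 -0.09] w 0.015777164933963295 30.00000536441803 7.575
wrist tip [277.  215.5] hole [272.5 204.9]
scene tip [249.3 112.2] hole [248.4 128.4]
side tip [289.4 238.4] hole [291.1 265.8]
(390, 765, 3)
```

View pics/c3.png

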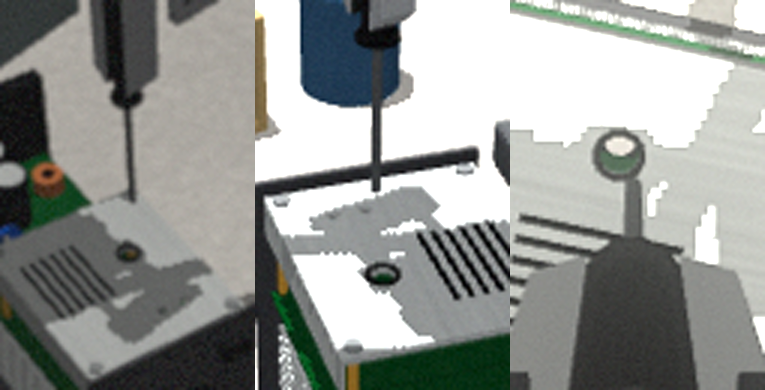

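In each view the tip and hole are within about 2 px of prediction. Scene has the tip at (250,112) and hole at (249,129), side has (289,238) and (291,266), and wrist has (279,215) and (274,207). So the stylus hangs straight. I'll shift onto the axis, come down to 1 cm above the guard and recheck there.

```bash
python3 -m creep '-1 -0.12 -0.53 0 0; -1 0 0 1.5 0; -1 0 0 1.5 0; -1 0 0 0.6 0; -1 0 0 0 0; -1 0 0 0 0; -1 0 0 0 0'; python3 - <<'E'
from h import *
import pickle
go(.5172,-.1602)
cs={n:cam(n) for n in("wrist","scene","side")}; pickle.dump(cs,open("c4.pkl","wb"))
p=np.array(state()["eef_pos"])
for n in cs: print(n,"tip",np.round(proj(cs[n],p-[0,0,.098]),1),"hole",np.round(proj(cs[n],(.5172,-.1602,.157)),1))
crs=[]
for n,(u,v) in (("scene",(248,122)),("side",(291,256)),("wrist",(278,215))):
    crs.append(cv2.resize(cs[n]["frame"][v-30:v+30,u-20:u+20],None,fx=6,fy=6,interpolation=cv2.INTER_CUBIC))
v=cv2.convertScaleAbs(np.hstack(crs),alpha=1.4);print(v.shape);cv2.imwrite("pics/c4.png",v)
E
```

```text
time_s: 8.6
eef_pos: [0.5174, -0.1611, 0.267]
ee_rot: [-0.082, 3.14, -0.001]
wrist_force: [-0.3, -0.0, -0.3]
grip_width: 0.0154
grip_force: 30.0
pos [ 0.5174 -0.1611  0.267 ] x [-0.999 -0.052 -0.001] y [-0.052  0.999 -0.   ] z [ 0.001 -0.    -1.   ] shift cm [ 0.02  0.09 -0.  ] F [-0.33 -0.02 -0.26] w 0.015442347485580302 29.999941885471344 8.6
wrist tip [277.4 215.2] hole [278.4 212.1]
scene tip [247.7 124.2] hole [248.2 128.6]
side tip [291.8 259.7] hole [291.4 265.7]
(360, 720, 3)
```

View pics/c4.png

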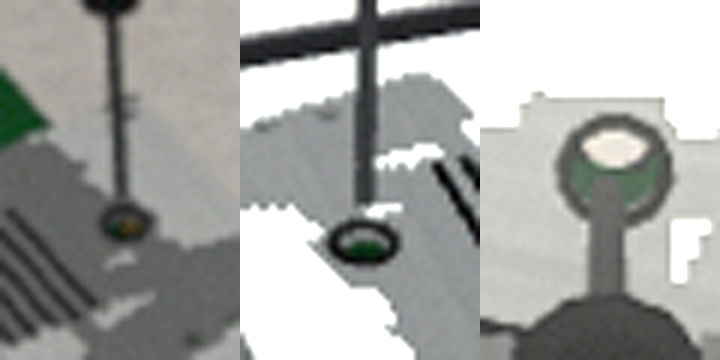

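Wrist view: the tip is inside the ring, tip (279,215) and hole (280.5,213.5). Scene and side agree to within about 1 mm. A 0.5 mm nudge, then in to just above the shallowest cap height.

```bash
python3 -m creep '-1 -0.05 0.05 0 0; -1 0 0 0.8 0; -1 0 0 0.8 0; -1 0 0 0.5 0; -1 0 0 0.4 0; -1 0 0 0 0; -1 0 0 0 0; -1 0 0 0 0'; python3 -c "
from h import *
go(.5178,-.1606)"
```

```text
time_s: 9.75
eef_pos: [0.5178, -0.1606, 0.2417]
ee_rot: [-0.082, 3.14, -0.0]
wrist_force: [-0.7, -0.3, 0.0]
grip_width: 0.0156
grip_force: 30.0
pos [ 0.5178 -0.1606  0.2417] x [-0.999 -0.052 -0.001] y [-0.052  0.999 -0.   ] z [ 0.001 -0.    -1.   ] shift cm [-0. -0.  0.] F [-0.72 -0.35  0.03] w 0.015567819531630538 29.999909698963165 9.75
```

```bash
python3 -m creep '-1 0 0 0.1 0; -1 0 0 0.1 0; -1 0 0 0.1 0; -1 0 0 0 0; -1 0 0 0 0'
```

```text
time_s: 10.38
eef_pos: [0.5176, -0.1605, 0.2385]
ee_rot: [-0.082, 3.141, 0.0]
wrist_force: [-0.9, 0.5, -0.4]
grip_width: 0.0155
grip_force: 30.0
```

```bash
python3 -m creep '-1 0 0 0.1 0; -1 0 0 0.1 0; -1 0 0 0.1 0; -1 0 0 0 0; -1 0 0 0 0'
```

```text
time_s: 11.0
eef_pos: [0.5176, -0.1605, 0.2355]
ee_rot: [-0.082, 3.14, 0.0]
wrist_force: [0.1, -0.2, -0.4]
grip_width: 0.0153
grip_force: 30.0
```

```bash
python3 -m creep '-1 0 0 0.1 0; -1 0 0 0.1 0; -1 0 0 0.1 0; -1 0 0 0 0; -1 0 0 0 0'
```

```text
time_s: 11.62
eef_pos: [0.5176, -0.1605, 0.2325]
ee_rot: [-0.082, 3.14, 0.0]
wrist_force: [-0.4, -0.3, -0.6]
grip_width: 0.0158
grip_force: 30.0
```

```bash
python3 -m creep '-1 0 0 0.1 0; -1 0 0 0.1 0; -1 0 0 0.1 0; -1 0 0 0 0; -1 0 0 0 0'
```

```text
time_s: 12.25
eef_pos: [0.5176, -0.1605, 0.2295]
ee_rot: [-0.082, 3.14, 0.0]
wrist_force: [0.5, 0.9, -0.3]
grip_width: 0.0155
grip_force: 30.0
```

```bash
python3 -m creep '-1 0 0 0.1 0; -1 0 0 0.1 0; -1 0 0 0.1 0; -1 0 0 0 0; -1 0 0 0 0'
```

```text
time_s: 12.88
eef_pos: [0.5176, -0.1605, 0.2265]
ee_rot: [-0.082, 3.14, 0.0]
wrist_force: [-0.7, -0.6, -0.2]
grip_width: 0.0155
grip_force: 30.0
```

```bash
python3 -m creep '-1 0 0 0.1 0; -1 0 0 0.1 0; -1 0 0 0.1 0; -1 0 0 0 0; -1 0 0 0 0'
```

```text
time_s: 13.5
eef_pos: [0.5178, -0.1605, 0.2237]
ee_rot: [-0.082, 3.14, -0.0]
wrist_force: [0.2, 0.6, 3.1]
grip_width: 0.0155
grip_force: 30.0
```

Contact: 3.1 N at TCP z 0.2237, about 31 mm below the mouth. From here I press in small steps.

```bash
python3 -m creep '-1 0 0 0.1 0; -1 0 0 0.05 0; -1 0 0 0 0; -1 0 0 0 0'
```

```text
time_s: 14.0
eef_pos: [0.5177, -0.1606, 0.2221]
ee_rot: [-0.082, 3.14, -0.0]
wrist_force: [-0.5, 0.6, 3.7]
grip_width: 0.0155
grip_force: 30.0
```

```bash
python3 -m creep '-1 0 0 0.05 0; -1 0 0 0.05 0; -1 0 0 0 0; -1 0 0 0 0'
```

```text
time_s: 14.5
eef_pos: [0.5177, -0.1605, 0.2211]
ee_rot: [-0.082, 3.14, -0.0]
wrist_force: [0.7, -0.6, 4.9]
grip_width: 0.0152
grip_force: 30.0
```

```bash
python3 -m creep '-1 0 0 0.05 0; -1 0 0 0 0; -1 0 0 0 0'
```

```text
time_s: 14.88
eef_pos: [0.5177, -0.1605, 0.2208]
ee_rot: [-0.082, 3.14, -0.0]
wrist_force: [0.1, 0.5, 6.2]
grip_width: 0.0157
grip_force: 30.0
```

```bash
python3 -m creep '-1 0 0 0.05 0; -1 0 0 0 0; -1 0 0 0 0'
```

```text
time_s: 15.25
eef_pos: [0.5178, -0.1606, 0.2207]
ee_rot: [-0.082, 3.14, -0.001]
wrist_force: [-0.1, -0.9, 8.0]
grip_width: 0.016
grip_force: 30.0
```

The TCP has stopped at 0.2207 while the force climbs 6.2 to 8.0 N, so the cap is on its hard stop. I'll hold still to confirm it's steady and check the picture.

```bash
for i in 1 2 3; do python3 -m creep '-1 0 0 0 0; -1 0 0 0 0' | egrep 'pos|wrist'; done; python3 - <<'E'
from h import *
cs={n:cam(n) for n in("scene","side")}
v=np.hstack([cv2.resize(cs["scene"]["frame"][30:330,160:460],(400,400)),cv2.resize(cs["side"]["frame"][100:340,140:380],(400,400))])
cv2.imwrite("pics/end.png",cv2.convertScaleAbs(v,alpha=1.4))
E
```

```text
eef_pos: [0.5178, -0.1605, 0.2208]
wrist_force: [-1.2, 0.6, 8.2]
eef_pos: [0.5178, -0.1605, 0.2207]
wrist_force: [-0.0, -0.3, 7.9]
eef_pos: [0.5178, -0.1606, 0.2208]
wrist_force: [-1.9, 0.2, 8.6]
```

View pics/end.png

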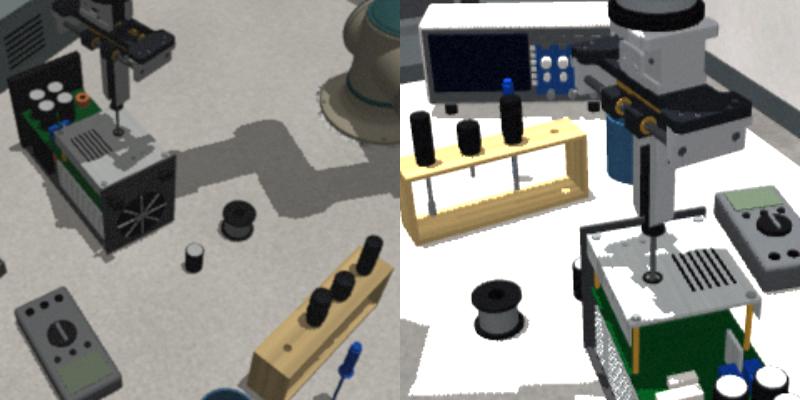

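The stylus stands in the grommeted hole, at (118,131) in the scene half and (652,277) in the side half. The gripper is clear of the guard, and the other tools and bench items haven't moved. The force is steady at about 8 N, above the 5.4 N that brings the switch to its stop.

```bash
python3 -c "
from cell import close_job
print(close_job())"
```

```text
the job is handed in; nothing more can be done
None
```

The job is handed in: the gripper is still holding the stylus on the reset switch through the grommeted hole at a steady 8 N or so, and the cap has stopped moving, so I take it to be fully in; nothing else on the bench was moved.

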